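Open the gate of the culture-dish carrier and draw out the tray

TASK

Get the culture dishes out for reading: lift the gate's drop bar out of its catch by its ball knob, swing the gate right back, square to the front or farther, and let the bar down again. Then draw the dish tray out to its stop and let go. Feel the bar out gently, never forcing it against the catch, keep the dishes stacked on the tray and leave everything else on the bench where it stands.

Things in the scene. Friction and masses are not known exactly. Their poses are not given: they have to be found in the camera images.
- carrier: Open-topped steel dish carrier, fast on the bench: 160 mm deep (its x), 250 mm wide (its y), 154 mm high at the front posts, walls 108 mm. Origin: middle of its underside; z up; its front with the gate faces its -x, towards the robot; +y is its left seen from the robot. The gate is hinged at the left front post, the catch is on the right one.
- gate_hinge (a point): Point on the gate's vertical hinge axis, at the height of the resting drop bar (108 mm above the bench).
- gate (a joint): Gate angle, rad: 0 shut (as at the start), grows as its right-hand, free end swings out towards the robot; stop at 1.75. Turns with slight friction and stays where it is left. A barred steel frame, 222 mm from hinge axis to free edge, 6 mm thick, 21 to 133 mm above the bench, with a flat plate along its top.
- latch_bar (a joint): Drop bar angle, rad: 0 as it rests level by its weight in the gate's guide staple; grows as the free end is lifted, at most 0.2. Steel bar, 10 mm high, 6 mm thick, 0.12 kg, across the front of the gate: pivot 50 mm, free end 250 mm from the hinge axis, past the gate's edge, in the catch. About 1 N at the knob lifts it till it meets the catch's buffer.
- knob (a point): Centre of the black ball knob on the drop bar: 22 mm ball on an 8 mm stem, 45 mm out from the gate's plane, 195 mm from the hinge axis and 145 mm from the bar's pivot along the gate, 108 mm above the bench at rest. Can be pinched from above; the gate can be swung by it while it holds the bar up.
- catch: Steel mounting plate (20 x 82 mm) on the front of the right post, origin in its face, 118 mm above the bench. Clamped on it is a jaw: a lip in front of the bar stops it coming out; above the bar is a hood with a rubber buffer (gives 1 mm per 8 N or so). The catch stands 12 N at most, in any direction. The jaw is set up to 10 mm higher or lower each time, not shown by this reading.
- catch_mouth (a point): Where the resting bar's end lies in the catch, 240 mm from the hinge axis. To clear the lip the bar's end must rise 5 to 25 mm (4 to 19 at the knob), depending on the jaw's unseen setting; only about 2 mm higher it meets the buffer under the hood. So lift till the buffer is lightly felt, then swing the bar out under the hood at that height; 15 mm of swing frees it.
- tray (a joint): How far the dish tray is drawn out of the carrier, in m: 0 fully in, stop at 0.115. It slides along the carrier's -x with about 2 N of friction and stays where it is left. It cannot come out while the gate is in its way.
- tray_handle (a point): Middle of the tray's handle: level aluminium rod, 10 mm thick, 92 mm long along the carrier's y, on two uprights 76 mm apart, 98 mm above the bench, 24 mm behind the gate's plane when the tray is in. Free above and on both sides; the dish stacks behind it reach only 58 mm above the bench.
- top_dish_left (a point): Centre of the top dish of the left-hand stack of three round lidded glass dishes (each 90 mm across, 15.5 mm high) standing loose on the tray; 50 mm above the bench.
- top_dish_right (a point): Centre of the top dish of the right-hand stack, likewise.
- spirit_lamp_mid (a point): Bystander: squat unlit glass spirit lamp, 74 mm across, 74 mm high, left of the carrier.
- bench_dishes_mid (a point): Bystander: two stacked glass dishes, 90 mm across, 31 mm high, on the bench before the carrier to the right.
- reagent_bottle_mid (a point): Bystander: small amber bottle with white cap, 42 mm across, 84 mm high, right beside the catch post.
- tube_rack_mid (a point): Bystander: metal rack of capped test tubes, 180 x 82 mm, 118 mm high, far left.
- kit_box_mid (a point): Bystander: open white carton of vials, 110 x 85 mm, its raised flap 130 mm high, far right.
- lighter_mid (a point): Bystander: lighter lying on the bench, 78 x 24 x 12 mm, near right.
Mind the look-alikes: they are no part of the job. Leave any black or yellow look-alike of the part that bears top_dish_left alone.

How it is judged (in metres and radians):
On the way, in this order (a step that is already met when the one before it is completed fails the run):
1. the drop bar is out of its catch and the gate has begun to swing (value of joint gate above 0.15 rad), for 0.1 s.
2. the gate is wide open (value of joint gate above 1.48 rad), for 0.2 s.
3. the tray is drawn out to its stop (value of joint tray above 0.105 m), for 0.2 s.
At the end, for the whole second after the job is handed in: The gate stands open by at least 1.48 rad, the drop bar is down in its guide (below 0.03 rad), the tray is drawn out by at least 105 of its 115 mm, both stacks still stand on it, and everything is at rest (value of joint gate above 1.48 rad and value of joint latch_bar below 0.03 rad and value of joint tray above 0.105 m and velocity of joint tray below 0.01 m/s and velocity of joint gate between -0.05 and 0.05 rad/s and height (world z) of top_dish_left between 0.042 and 0.058 m and height (world z) of top_dish_right between 0.042 and 0.058 m); the robot touches nothing.
It fails at once if the catch is loaded with more than 12 N (contact force between catch and anything else above 12 N).
It fails at once if a stack of dishes on the tray is toppled (angle between any of top_dish_left, top_dish_right's own z axis and vertical above 0.35 rad).
It fails at once if a bystander is shifted by more than 20 mm (distance of any of spirit_lamp_mid, bench_dishes_mid, reagent_bottle_mid, tube_rack_mid, kit_box_mid, lighter_mid from where it was at the start of the episode above 0.02 m).
It also fails if it takes over 54 s, if anything falls off the work surface, if the arm or the gripper's body presses on something with over 40 N, if the wrist force passes 120 N, or if a joint passes its speed limit or range.

ROBOT

A 7-joint arm with a two-finger parallel gripper is mounted at the origin on the work surface. World frame = base frame: x ahead of the robot, y to its left, z up, the work surface at z = 0. Lengths are in m, angles in degrees, forces in N, time in s.
With the tool pointing down it reaches from about 0.425 to 0.875 m from the base axis. Payload 4.7 kg.
Tool frame: the origin (TCP) lies at the very end of the fingers, on their centre line; the grasp point (between the pads) lies 19 mm behind it; z points along the fingers, y is the line along which they close (so a half turn about z gives the same grasp; the last joint's range is limited). The gripper opens to 87 mm and grips with 3 to 60 N. Pads are 19 mm wide; open, the fingers measure 117 mm over their backs; the gripper's body (75 mm by 190 mm) begins 51 mm behind the grasp point.
Start: joints at [-76.37, 18.392, -4.016, 83.108, 1.295, 78.541, -3.26], TCP at [0.144, 0.634, 0.223] pointing down, gripper open.
Joint ranges: [-163.93, 163.93], [-17.29, 119.83], [-79.2, 71.16], [3.27, 140.29], [-89.18, 269.18], [5.43, 117.66], [-154.24, 154.24]. Speed limits (degrees/s): [147.25, 147.25, 180, 180, 180, 180, 180].

INTERFACE

Orientations are given as [roll, pitch, yaw] about the fixed x, y, z axes, in that order (R = Rz(yaw) Ry(pitch) Rx(roll)).
In Python, from cell import telemetry, cams, env gives the robot as it stands.
- The arm moves only by the tool arm_command, never from a script. Its argument "series" is text: rows parted by semicolons, each of 5 numbers parted by spaces: the shift along the tool's x, y, z in mm, then the turn about the tool's z in rad, then the closure in counts, from 0 (fully open) to 255 (shut). A call has 1 to 20 rows; each row shifts and turns the commanded pose from where the row before left it, along the tool's axes as they then stand; what a row does not reach is not made up. A row lasts 1/12 s, in which the tool goes at most 41.7 mm and 7.16 degrees, less where a joint would pass 70% of its speed; a pose out of reach is approached as far as the arm can. A call is refused whole if a number of a shift passes 41.7 or a number of a turn 0.125, either way. A call with a gripper value outside its range is refused whole. The fingers move at their own pace and stop on an object; "squeeze" is the grip in N (left out, the last holds). Time passes only in rows, so rows that do not move let the fingers close. It gives the time, the measured TCP pose, the force, the opening and the grip force at its end, in the units of the state.
- telemetry.get_obs(): the state, without advancing time (a new reading comes with each control period).
- cams.read_camera(name): name is "scene" or "top"; returns the picture (480x640x3 uint8, blue, green, red); there is no depth.
- cams.calibration(name): a dict with "K" (3x3 intrinsics, pixels), "dist" ([k1, k2, p1, p2, k3] as OpenCV has them; the pictures are not rectified), "origin" and "rotation" of the camera in the world. Camera axes: x right, y down, z forward; pixel columns grow to the right and rows downward; lengths in m; the calibration is good to about 2 mm. A picture is of the moment at which its call begins. calibration takes no time and is no camera call.
- env.sign_off(): hands the job in; it is judged then, once.
The state is a dict: "time_s": time; "qpos": joint angles; "joint_velocities": joint speeds; "effort": joint torques, N m; "tool_pos": TCP position; "tool_rot": TCP orientation; "force": force on the tool from outside, world axes, zero at the start; "wrist_torque": the same for the moment, N m; "grip_width": finger opening in m; "grasp_force": force on a finger pad.
Only numpy, scipy, OpenCV 4.12 (cv2) and the standard library are available. Lean on these libraries where they do the work, as an engineer would, in place of code of your own. Each camera call takes 0.05 s, during which the arm holds its last target. There are 200 camera calls.

## Working session

There is one attempt and no reset: what is moved stays moved. The work goes in short steps, Python scripts to look and compute and a tool call to move; the robot and the scene stay as the last step left them, time stands still between calls to the robot, and variables do not carry over. Pictures are saved under pics/ and viewed, at most 10 in all, crops included, and the job is handed in when it is done.

Besides the shell and the picture viewer there is one more tool, called after "Request:" by a JSON object that holds its "name" and its "arguments", one argument or row to a line. arm_command: Moves the arm, as the interface text tells. Its arguments: {"type":"object","properties":{"series":{"type":"string"},"squeeze":{"type":"number"}},"required":["series"]}

```bash
mkdir -p pics; python3 - <<'E'
from cell import telemetry,cams
import cv2
for n in("scene","top"):
    cv2.imwrite(f"pics/{n}0.png",cams.read_camera(n)); c=cams.calibration(n); print(n,c)
print(telemetry.get_obs())
E
```

```text
scene {'K': array([[471.87657341,   0.        , 317.88928724],
       [  0.        , 471.87657341, 242.45954958],
       [  0.        ,   0.        ,   1.        ]]), 'dist': array([0.04422128, 0.        , 0.        , 0.        , 0.        ]), 'origin': array([ 1.10861359, -0.78142724,  1.05679721]), 'rotation': array([-134.52195097,    1.21437173,   34.93339325])}
top {'K': array([[484.07430476,   0.        , 313.94625609],
       [  0.        , 484.07430476, 244.11083258],
       [  0.        ,   0.        ,   1.        ]]), 'dist': array([-0.10555643,  0.        ,  0.        ,  0.        ,  0.        ]), 'origin': array([0.32217887, 0.00210683, 1.41093479]), 'rotation': array([-169.00649107,   -0.43358761,  -89.09947898])}
{'time_s': 0.1, 'qpos': array([-76.36943274,  18.4351108 ,  -4.01528116,  83.16800395,
         1.29482789,  78.54083921,  -3.26198182]), 'joint_velocities': array([-0.03833902, -0.14509218, -0.12200732, -0.15261849,  0.07984243,
       -0.08211506, -0.01825334]), 'effort': array([ 6.99880525e-05, -4.92564654e+01, -4.05493928e-01, -3.13403320e+01,
       -6.41384278e-02,  3.93498782e-02,  7.66445578e-05]), 'tool_pos': array([0.1441974 , 0.63329474, 0.22156666]), 'tool_rot': array([-1.79901268e+02,  5.37530038e-03,  1.67176780e+02]), 'force': array([0.38326053, 0.17943541, 0.14908308]), 'wrist_torque': array([-0.01265546,  0.00074137, -0.00056601]), 'grasp_force': 0.0, 'grip_width': 0.08706338600897115}
```

View pics/scene0.png

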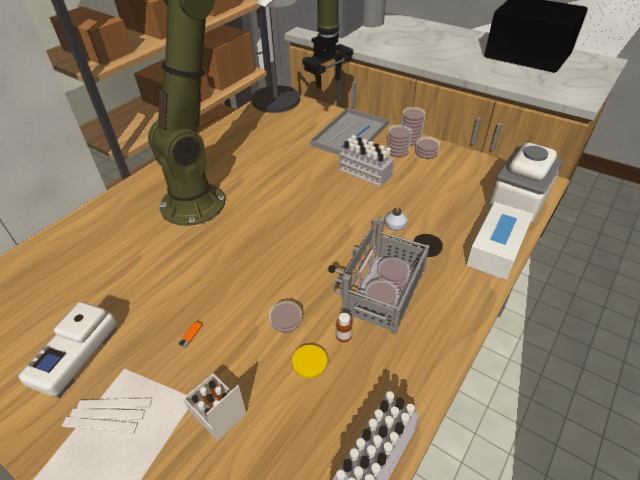

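View pics/top0.png

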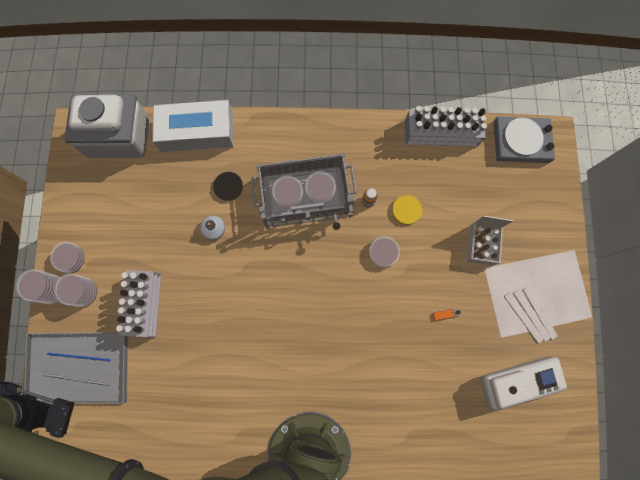

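The scene view shows the carrier at about (385,277) with the knob near (332,269). The top view shows it at (305,190), with the knob near (337,226). I'll enlarge both.

```bash
python3 - <<'E'
import cv2
a=cv2.imread("pics/scene0.png")[200:335,320:440]; cv2.imwrite("pics/sc.png",cv2.resize(a,None,fx=4.4,fy=4.4,interpolation=cv2.INTER_CUBIC))
a=cv2.imread("pics/top0.png")[145:245,245:378]; cv2.imwrite("pics/tc.png",cv2.resize(a,None,fx=6,fy=6,interpolation=cv2.INTER_CUBIC))
E
```

```text
(no output)
```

View pics/sc.png

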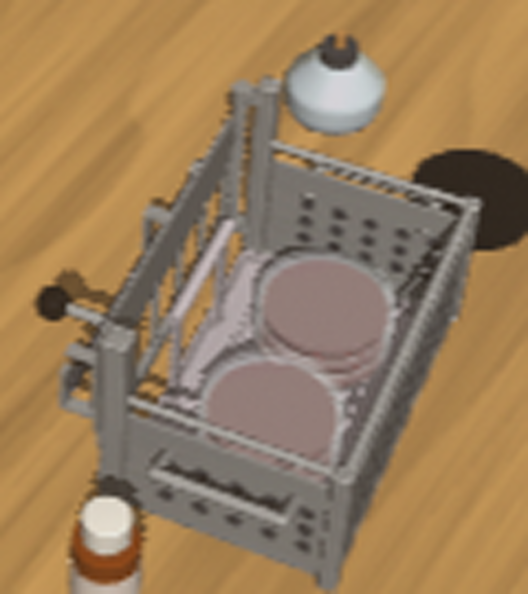

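View pics/tc.png

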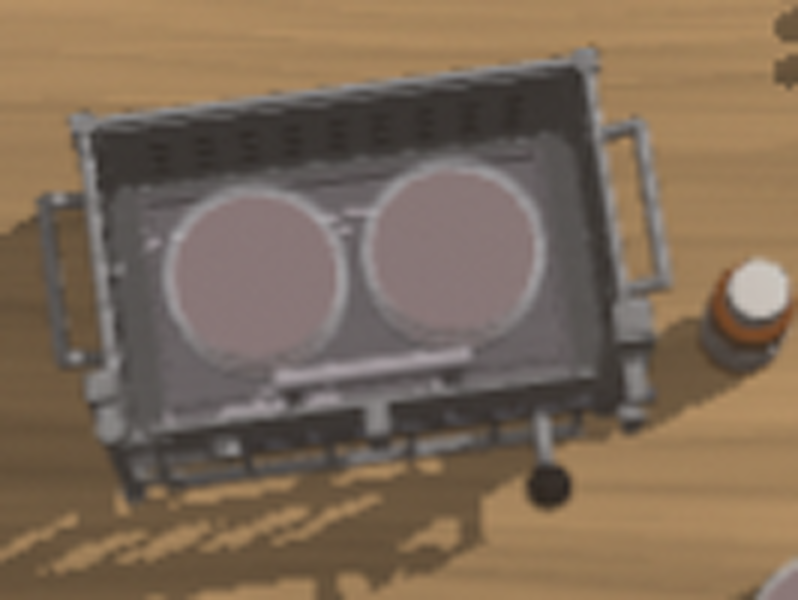

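Top crop: the knob is at (549,486), the handle runs from (275,381) to (470,355), the dish tops are at (256,273) and (453,250), and the rear corners at (82,122) and (588,60). Scene crop: the knob is at (53,302) and the dish tops are at (325,305) and (270,410).

```bash
cat > h.py <<'E'
import numpy as np,cv2
from scipy.spatial.transform import Rotation as R
from cell import cams
def atz(n,px,z):
    c=cams.calibration(n); u=cv2.undistortPoints(np.array([[px]],float),c["K"],c["dist"])[0,0]
    d=R.from_euler('xyz',c["rotation"],degrees=True).apply([u[0],u[1],1]); o=c["origin"]
    return o+d*(z-o[2])/d[2]
t=lambda x,y,z:atz("top",((x+.5)/6-.5+245,(y+.5)/6-.5+145),z)
s=lambda x,y,z:atz("scene",((x+.5)/4.4-.5+320,(y+.5)/4.4-.5+200),z)
E
python3 - <<'E'
from h import *
np.set_printoptions(precision=4,suppress=True)
P={}
for k,p,z in [("knob",(549,486),.108),("hL",(275,381),.098+.005),("hR",(470,355),.103),("dL",(256,273),.058),("dR",(453,250),.058),("bL",(82,122),.108),("bR",(588,60),.108)]:
    P[k]=t(*p,z);print(k,P[k])
for k,p,z in [("knob",(53,302),.108),("dL",(325,305),.058),("dR",(270,410),.058),("hL",(229,228),.103),("hR",(175,318),.103)]: print("s",k,s(*p,z))
for a,b in (("hL","hR"),("dL","dR"),("bL","bR")):
    d=P[a]-P[b]; print(a,np.linalg.norm(d),np.degrees(np.arctan2(-d[0],d[1])))
print(t(756,288,.084), atz("top",(384,252),.031),atz("top",(213,227),.05),atz("top",(137,303),.1),atz("top",(407,209),.0))
E
```

```text
knob [ 0.6286 -0.0641  0.108 ]
hL [0.6778 0.0636 0.103 ]
hR [ 0.692  -0.0271  0.103 ]
dL [0.7442 0.0763 0.058 ]
dR [ 0.7575 -0.0192  0.058 ]
bL [0.8019 0.1581 0.108 ]
bR [ 0.8374 -0.0815  0.108 ]
s knob [ 0.6278 -0.0629  0.108 ]
s dL [0.7496 0.0705 0.058 ]
s dR [ 0.7634 -0.0254  0.058 ]
s hL [0.6833 0.0568 0.103 ]
s hR [ 0.6949 -0.0285  0.103 ]
hL 0.09175675789098087 8.871732245225784
dL 0.09644535096855746 7.965948431948437
bL 0.2421997003214993 8.417467793717131
[ 0.7331 -0.1636  0.084 ] [ 0.5705 -0.2079  0.031 ] [0.6321 0.2888 0.05  ] [0.4049 0.4768 0.1   ] [ 0.7096 -0.2845  0.    ]
```

Request:
{"name": "arm_command", "arguments": {
  "series": "0 0 0 -0.124 123;0 0 0 -0.124 123;0 0 0 -0.124 123;-18 -36 0 0 123;-18 -36 0 0 123;-18 -36 0 0 123;-18 -36 0 0 123;-18 -36 0 0 123;-18 -36 0 0 123;-18 -36 0 0 123;-18 -36 0 0 123;-18 -36 0 0 123;-18 -36 0 0 123;-18 -36 0 0 123;-18 -36 0 0 123;-18 -36 0 0 123;-18 -36 0 0 123;-18 -36 0 0 123;-18 -36 0 0 123;0 0 0 0 123",
  "squeeze": 8
}}

```text
time_s: 1.77
tool_pos: [0.5178, 0.0972, 0.2226]
tool_rot: [-179.7, 0.1, -172.2]
force: [0.5, -0.7, 1.7]
grip_width: 0.0449
grasp_force: 0.0
```

Request:
{"name": "arm_command", "arguments": {
  "series": "-17 -35 5 0 123;-17 -35 5 0 123;-17 -35 5 0 123;-17 -35 5 0 123;-17 -34 5 -0.012 123;0 0 15 0 123;0 0 15 0 123;0 0 0 0 123;0 0 0 0 123"
}}

```text
time_s: 2.52
tool_pos: [0.6231, -0.0523, 0.1664]
tool_rot: [180.0, -0.2, -170.8]
force: [-0.3, -0.7, -0.1]
grip_width: 0.045
grasp_force: 0.0
```

```bash
python3 - <<'E'
from cell import telemetry,cams
import cv2,numpy as np
o=telemetry.get_obs();print(o["tool_pos"],o["tool_rot"],o["force"])
a=cams.read_camera("scene");b=cams.read_camera("top")
a=cv2.resize(a[215:325,290:400],None,fx=4,fy=4,interpolation=2); b=cv2.resize(b[180:260,290:400],None,fx=4,fy=4,interpolation=2)
c=np.zeros((440,880,3),np.uint8);c[:,:440]=a;c[:320,440:]=b;cv2.imwrite("pics/k1.png",c[:,:800])
E
```

```text
[ 0.62306737 -0.0522995   0.16642617] [ 1.79963639e+02 -1.54225070e-01 -1.70802507e+02] [-0.29273447 -0.67347169 -0.13901025]
```

View pics/k1.png

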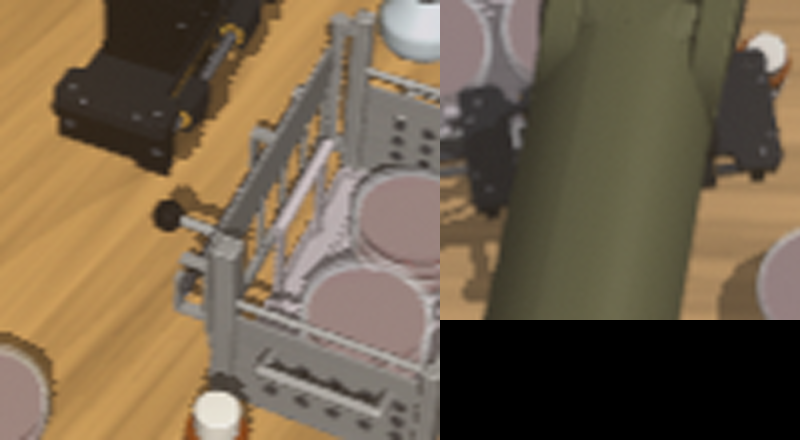

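The gripper hangs above the knob, which is at (167,215) in the crop. The catch jaw is well below the top of the post. Now I'll centre on the knob and go down.

Request:
{"name": "arm_command", "arguments": {
  "series": "-2 -12 0 0 123;0 0 0 0 123;0 0 12 0 123;0 0 12 0 123;0 0 12 0 123;0 0 12 0 123;0 0 12 0 123;0 0 11 0 123;0 0 0 0 123;0 0 0 0 123"
}}

```text
time_s: 3.45
tool_pos: [0.6272, -0.0643, 0.0954]
tool_rot: [180.0, -0.1, -170.8]
force: [1.0, 0.5, 0.2]
grip_width: 0.045
grasp_force: 0.0
```

Request:
{"name": "arm_command", "arguments": {
  "series": "0 0 0 0 160;0 0 0 0 175;0 0 0 0 190;0 0 0 0 190;0 0 0 0 200;0 0 0 0 200;0 0 0 0 200;0 0 0 0 200",
  "squeeze": 8
}}

```text
time_s: 4.12
tool_pos: [0.6281, -0.0649, 0.097]
tool_rot: [-180.0, 0.0, -170.8]
force: [-0.8, -1.1, 1.4]
grip_width: 0.0211
grasp_force: 8.0
```

Request:
{"name": "arm_command", "arguments": {
  "series": "0 0 -1 0 200;0 0 0 0 200;0 0 -1 0 200;0 0 0 0 200;0 0 -1 0 200;0 0 0 0 200;0 0 0 0 200",
  "squeeze": 5
}}

```text
time_s: 4.7
tool_pos: [0.6276, -0.0648, 0.0995]
tool_rot: [-180.0, -0.0, -170.8]
force: [-0.8, -2.7, -0.5]
grip_width: 0.0211
grasp_force: 5.0
```

```bash
cat > st.py <<'E'
from cell import telemetry
o=telemetry.get_obs();print(o["time_s"],o["tool_pos"].round(4),o["tool_rot"].round(2),o["force"].round(2),o["wrist_torque"].round(3),o["grip_width"].round(4),o["grasp_force"])
E
python3 st.py
```

```text
Traceback (most recent call last):
  File "st.py", line 2, in <module>
    o=telemetry.get_obs();print(o["time_s"],o["tool_pos"].round(4),o["tool_rot"].round(2),o["force"].round(2),o["wrist_torque"].round(3),o["grip_width"].round(4),o["grasp_force"])
                                                                                                                                         ^^^^^^^^^^^^^^^^^^^^^
AttributeError: 'float' object has no attribute 'round'
```

Request:
{"name": "arm_command", "arguments": {
  "series": "0 0 -0.5 0 200;0 0 0 0 200;0 0 -0.5 0 200;0 0 0 0 200;0 0 0 0 200",
  "squeeze": 4
}}

```text
time_s: 5.12
tool_pos: [0.6279, -0.0648, 0.1007]
tool_rot: [-180.0, 0.0, -170.8]
force: [-0.8, -2.8, -2.0]
grip_width: 0.0214
grasp_force: 4.0
```

Request:
{"name": "arm_command", "arguments": {
  "series": "0 0 -0.4 0 200;0 0 0 0 200;0 0 -0.4 0 200;0 0 0 0 200;0 0 0 0 200"
}}

```text
time_s: 5.53
tool_pos: [0.6279, -0.0647, 0.1015]
tool_rot: [-180.0, 0.0, -170.8]
force: [-0.5, -3.6, -0.3]
grip_width: 0.021
grasp_force: 4.0
```

Request:
{"name": "arm_command", "arguments": {
  "series": "0 0 -0.4 0 200;0 0 0 0 200;0 0 -0.4 0 200;0 0 0 0 200;0 0 0 0 200"
}}

```text
time_s: 5.95
tool_pos: [0.6279, -0.0646, 0.1022]
tool_rot: [-180.0, 0.0, -170.8]
force: [-0.2, -4.4, -0.9]
grip_width: 0.0218
grasp_force: 4.0
```

Request:
{"name": "arm_command", "arguments": {
  "series": "0 0 -0.4 0 200;0 0 0 0 200;0 0 -0.4 0 200;0 0 0 0 200;0 0 0 0 200"
}}

```text
time_s: 6.37
tool_pos: [0.6279, -0.0646, 0.103]
tool_rot: [-180.0, 0.0, -170.8]
force: [-0.4, -5.1, -1.0]
grip_width: 0.0212
grasp_force: 4.0
```

Request:
{"name": "arm_command", "arguments": {
  "series": "0 -0.6 -0.4 0 200;0 0 0 0 200;0 0 -0.4 0 200;0 0 0 0 200;0 0 0 0 200"
}}

```text
time_s: 6.78
tool_pos: [0.6279, -0.0647, 0.1038]
tool_rot: [180.0, 0.0, -170.8]
force: [-1.2, -2.2, -1.5]
grip_width: 0.0215
grasp_force: 4.0
```

Request:
{"name": "arm_command", "arguments": {
  "series": "0 -0.3 -0.4 0 200;0 0 0 0 200;0 0 -0.4 0 200;0 0 0 0 200;0 0 0 0 200"
}}

```text
time_s: 7.2
tool_pos: [0.6279, -0.0647, 0.1042]
tool_rot: [180.0, -0.0, -170.8]
force: [-0.2, -1.7, -4.5]
grip_width: 0.021
grasp_force: 4.0
```

Request:
{"name": "arm_command", "arguments": {
  "series": "0 -0.2 -0.4 0 200;0 0 0 0 200;0 0 -0.4 0 200;0 0 0 0 200;0 0 0 0 200"
}}

```text
time_s: 7.62
tool_pos: [0.6278, -0.0647, 0.105]
tool_rot: [179.9, -0.0, -170.8]
force: [0.5, -0.4, -5.2]
grip_width: 0.0214
grasp_force: 4.0
```

Request:
{"name": "arm_command", "arguments": {
  "series": "0 -0.2 -0.4 0 200;0 0 0 0 200;0 0 -0.4 0 200;0 0 0 0 200;0 0 0 0 200"
}}

```text
time_s: 8.03
tool_pos: [0.6278, -0.0649, 0.106]
tool_rot: [179.9, -0.0, -170.8]
force: [-0.7, 2.2, -5.5]
grip_width: 0.0213
grasp_force: 4.0
```

The buffer was felt at about 7 mm of lift, and the low grip let the pads slip. I'll ease back a little and start swinging.

Request:
{"name": "arm_command", "arguments": {
  "series": "0 0.3 0.5 0 200;0 0 0 0 200;1.9 0.5 0 0.01 200;1.9 0.5 0 0.01 200;0 0 0 0 200;0 0 0 0 200"
}}

```text
time_s: 8.53
tool_pos: [0.6247, -0.0646, 0.1062]
tool_rot: [180.0, 0.1, -172.0]
force: [1.6, 1.9, -2.9]
grip_width: 0.0213
grasp_force: 4.0
```

Request:
{"name": "arm_command", "arguments": {
  "series": "1.9 0.6 0 0.01 200;1.9 0.6 0 0.01 200;0 0 0 0 200;0 0 0 0 200"
}}

```text
time_s: 8.87
tool_pos: [0.62, -0.0642, 0.1061]
tool_rot: [180.0, 0.0, -173.1]
force: [0.3, 2.3, -1.2]
grip_width: 0.0212
grasp_force: 4.0
```

Request:
{"name": "arm_command", "arguments": {
  "series": "1.9 0.6 0 0.01 200;1.9 0.6 0 0.01 200;0 0 0 0 200;0 0 0 0 200"
}}

```text
time_s: 9.2
tool_pos: [0.616, -0.0636, 0.1057]
tool_rot: [180.0, -0.0, -174.3]
force: [0.5, 2.9, -1.4]
grip_width: 0.021
grasp_force: 4.0
```

Request:
{"name": "arm_command", "arguments": {
  "series": "2.9 1.2 0 0.015 200;2.9 1.1 0 0.015 200;3.9 1.1 0 0.02 200;3.9 1.1 0 0.02 200;0 0 0 0 200;0 0 0 0 200",
  "squeeze": 5
}}

```text
time_s: 9.7
tool_pos: [0.6017, -0.061, 0.1057]
tool_rot: [-180.0, -0.0, -178.3]
force: [0.2, -1.3, -1.0]
grip_width: 0.0214
grasp_force: 5.0
```

Request:
{"name": "arm_command", "arguments": {
  "series": "5.8 1.2 0 0.03 200;9.7 2.5 0 0.05 200;9.7 2.5 0 0.05 200;9.7 2.5 0 0.05 200;9.7 2.5 0 0.05 200;9.7 2.5 0 0.05 200;0 0 0 0 200;0 0 0 0 200",
  "squeeze": 8
}}

```text
time_s: 10.37
tool_pos: [0.5496, -0.042, 0.1058]
tool_rot: [180.0, 0.0, 165.8]
force: [0.3, -0.7, -0.9]
grip_width: 0.0212
grasp_force: 8.0
```

Request:
{"name": "arm_command", "arguments": {
  "series": "9.7 2.5 0 0.05 200;9.7 2.5 0 0.05 200;9.7 2.5 0 0.05 200;9.7 2.5 0 0.05 200;9.7 2.5 0 0.05 200;9.7 2.5 0 0.05 200;9.7 2.5 0 0.05 200;9.7 2.5 0 0.05 200;0 0 0 0 200;0 0 0 0 200"
}}

```text
time_s: 11.2
tool_pos: [0.4884, 0.0081, 0.106]
tool_rot: [179.9, 0.1, 142.9]
force: [1.0, 1.4, -1.3]
grip_width: 0.0211
grasp_force: 8.0
```

Request:
{"name": "arm_command", "arguments": {
  "series": "9.7 2.5 0 0.05 200;9.7 2.5 0 0.05 200;9.7 2.5 0 0.05 200;9.7 2.5 0 0.05 200;9.7 2.5 0 0.05 200;9.7 2.5 0 0.05 200;9.7 2.5 0 0.05 200;9.7 2.5 0 0.05 200;0 0 0 0 200;0 0 0 0 200"
}}

```text
time_s: 12.03
tool_pos: [0.4515, 0.0779, 0.1061]
tool_rot: [179.9, 0.1, 120.0]
force: [3.2, 1.7, -1.2]
grip_width: 0.0211
grasp_force: 8.0
```

Request:
{"name": "arm_command", "arguments": {
  "series": "9.7 2.9 0 0.05 200;9.7 2.6 0 0.05 200;9.7 2.6 0 0.05 200;9.7 2.5 0 0.05 200;9.7 2.5 0 0.05 200;9.7 2.5 0 0.05 200;9.7 2.5 0 0.05 200;9.7 2.5 0 0.05 200;3 1 0 0.015 200;0 0 0 0 200;0 0 0 0 200;0 0 0 0 200"
}}

```text
time_s: 13.03
tool_pos: [0.4448, 0.1596, 0.1059]
tool_rot: [179.9, 0.0, 96.1]
force: [5.3, -0.7, -2.0]
grip_width: 0.0209
grasp_force: 8.0
```

Request:
{"name": "arm_command", "arguments": {
  "series": "0 0.7 1 0 200;0 0 1 0 200;0 0 1 0 200;0 0 1 0 200;0 0 1 0 200;0 0 1 0 200;0 0 0.5 0 200;0 0 0.5 0 200;0 0 0 0 200;0 0 0 0 200",
  "squeeze": 5
}}

```text
time_s: 13.87
tool_pos: [0.4449, 0.1613, 0.0995]
tool_rot: [179.9, -0.1, 96.1]
force: [4.2, -1.4, 5.1]
grip_width: 0.0211
grasp_force: 5.0
```

Request:
{"name": "arm_command", "arguments": {
  "series": "0 0 -0.5 0 185;0 0 0 0 170;0 0 0 0 150;0 0 0 0 123;0 0 0 0 123;0 0 0 0 123;0 0 -15 0 123;0 0 -20 0 123;0 0 -25 0 123;0 0 -25 0 123;0 0 -25 0 123;0 0 0 0 123"
}}

```text
time_s: 14.87
tool_pos: [0.4466, 0.162, 0.2139]
tool_rot: [179.6, -0.2, 96.1]
force: [0.0, 1.3, -0.4]
grip_width: 0.0451
grasp_force: 0.0
```

```bash
python3 - <<'E'
from cell import cams
import cv2,numpy as np
a=cams.read_camera("scene");b=cams.read_camera("top")
a=cv2.resize(a[190:340,260:440],None,fx=3,fy=3,interpolation=2); b=cv2.resize(b[140:290,230:310],None,fx=3,fy=3,interpolation=2)
cv2.imwrite("pics/k2.png",np.hstack([a,b]))
E
```

```text
(no output)
```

View pics/k2.png

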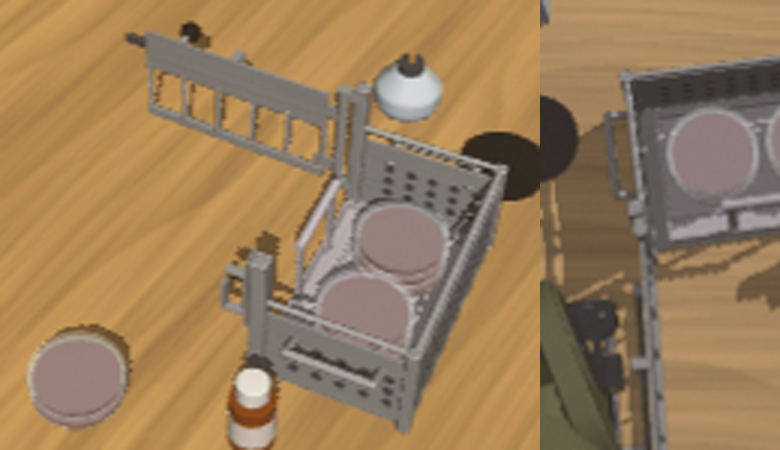

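The gate stands open about square to the front with its bar level, and the tray and stacks are undisturbed. Next, the tray handle.

Request:
{"name": "arm_command", "arguments": {
  "series": "0 0 0 -0.042 123;-22.5 27 0 0 123;-22.5 27 0 0 123;-22.5 27 0 0 123;-22.5 27 0 0 123;-22.5 27 0 0 123;-22.5 27 0 0 123;-22.5 27 0 0 123;-22.5 27 0 0 123;0 0 0 0 123;0 0 0 0 123;0 0 0 0 123"
}}

```text
time_s: 15.97
tool_pos: [0.6832, 0.0149, 0.2072]
tool_rot: [-179.8, -0.0, 98.5]
force: [-0.5, 0.2, 0.1]
grip_width: 0.0452
grasp_force: 0.0
```

Request:
{"name": "arm_command", "arguments": {
  "series": "0 4 10 0 123;0 0 20 0 123;0 0 20 0 123;0 0 20 0 123;0 0 17 0 123;0 0 17 0 123;0 0 17 0 123;0 0 0 0 123;0 0 0 0 123"
}}

```text
time_s: 16.72
tool_pos: [0.687, 0.0168, 0.0873]
tool_rot: [-179.9, -0.1, 98.6]
force: [-0.6, -0.2, 0.8]
grip_width: 0.0452
grasp_force: 0.0
```

Request:
{"name": "arm_command", "arguments": {
  "series": "0 0 0 0 160;0 0 0 0 180;0 0 0 0 195;0 0 0 0 210;0 0 0 0 240;0 0 0 0 240;0 0 0 0 240;0 0 0 0 240",
  "squeeze": 10
}}

```text
time_s: 17.38
tool_pos: [0.6862, 0.0148, 0.0883]
tool_rot: [-179.7, -0.1, 98.5]
force: [-7.0, -0.2, 4.5]
grip_width: 0.0094
grasp_force: 10.0
```

Request:
{"name": "arm_command", "arguments": {
  "series": "0 -1 0 0 240;0 -2 0 0 240;0 -3 0 0 240;0 -4 0 0 240;0 -5 0 0 240;0 -5 0 0 240;0 -5 0 0 240;0 -5 0 0 240;0 -5 0 0 240;0 -5 0 0 240;0 -5 0 0 240;0 -5 0 0 240;0 -5 0 0 240;0 -5 0 0 240;0 -5 0 0 240;0 -5 0 0 240;0 -5 0 0 240;0 -4 0 0 240;0 -3 0 0 240;0 -2 0 0 240"
}}

```text
time_s: 19.05
tool_pos: [0.6049, 0.0025, 0.0883]
tool_rot: [180.0, 0.0, 98.5]
force: [2.7, -1.8, 1.7]
grip_width: 0.0097
grasp_force: 10.0
```

Request:
{"name": "arm_command", "arguments": {
  "series": "0 -2 0 0 240;0 -3 0 0 240;0 -4 0 0 240;0 -4 0 0 240;0 -4 0 0 240;0 -4 0 0 240;0 -4 0 0 240;0 -3 0 0 240;0 -2 0 0 240;0 -1 0 0 240;0 -1 0 0 240;0 -1 0 0 240;0 0 0 0 240;0 0 0 0 240"
}}

```text
time_s: 20.22
tool_pos: [0.5725, -0.0024, 0.0883]
tool_rot: [-180.0, 0.0, 98.5]
force: [2.2, -5.1, 3.4]
grip_width: 0.0092
grasp_force: 10.0
```

Request:
{"name": "arm_command", "arguments": {
  "series": "0 -0.7 0 0 240;0 0 0 0 240;0 -0.7 0 0 240;0 0 0 0 240;0 0 0 0 240"
}}

```text
time_s: 20.63
tool_pos: [0.5725, -0.0024, 0.0883]
tool_rot: [179.9, 0.1, 98.5]
force: [5.1, -4.0, -0.2]
grip_width: 0.0093
grasp_force: 10.0
```

The tray is at its stop. Now I'll release it, rise and check.

Request:
{"name": "arm_command", "arguments": {
  "series": "0 0 0 0 230;0 0 0 0 215;0 0 0 0 190;0 0 0 0 160;0 0 0 0 123;0 0 0 0 123;0 0 0 0 123;0 0 -15 0 123;0 0 -20 0 123;0 0 -30 0 123;0 0 -30 0 123;0 0 -30 0 123;0 -35 -10 0 123;0 -35 0 0 123;0 0 0 0 123;0 0 0 0 123;0 0 0 0 123"
}}

```text
time_s: 22.05
tool_pos: [0.5023, -0.012, 0.2234]
tool_rot: [179.9, -0.1, 98.5]
force: [0.4, -0.7, 0.4]
grip_width: 0.0452
grasp_force: 0.0
```

```bash
python3 - <<'E'
from cell import cams
import cv2,numpy as np
a=cams.read_camera("scene");b=cams.read_camera("top")
a=cv2.resize(a[190:340,230:440],None,fx=2,fy=2,interpolation=2); b=cv2.resize(b[140:290,200:390],None,fx=2,fy=2,interpolation=2)
cv2.imwrite("pics/k3.png",np.hstack([a,b]))
E
```

```text
(no output)
```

View pics/k3.png

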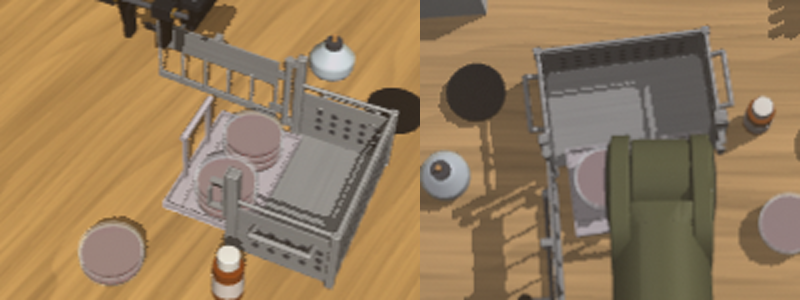

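The tray is fully out with both stacks standing, the gate is open and the gripper is clear of everything.

```bash
python3 -c "
from cell import env
print(env.sign_off())"
```

```text
the job is handed in; nothing more can be done
None
```

I handed the job in at about 22 s: gate open to about 1.62 rad (my estimate) with the bar let down, tray drawn to its stop, and both stacks standing in the last picture; the hand-in gave no verdict.

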